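# Clamp a glued facing strip with two sprung clips

## Task

First stand the loose wooden strip on its long edge in the channel of the gluing jig, in front of the upright back board and level with it end to end, and let go of it. Then lift the two sprung clips off their hooks and squeeze each open and release it over the top edges of strip and back board together, one clip at each of the board's two dark marks, jaws well down over the edge, so that they pinch the strip flat against the board. Leave the small blue box, the pliers and the scriber where they are.

Things in the scene. Friction and masses are not known exactly. Their poses are not given: they have to be found in the camera images.
- jig: Fixed wooden gluing jig, base 200 x 66 x 10 mm (x, y, z), origin under its centre. Upright plywood back board: x -85 to 85, y 0 to 6, top 70 mm above the table, with a finger notch x -30 to 30 down to height 24. Channel for the strip: y -13 to 0, floor at height 10. Front lip 5 mm thick, 28 mm high, splayed outward above to height 35 at y -23. Two gussets behind the board at x +-75, 40 mm high.
- seat (a point): On the channel floor at the foot of the back board's front face, middle of its length (jig frame 0, 0, 10 mm), same axes as the jig. The strip's 9 mm thickness goes to the -y side of it.
- mark_a (a point): First dark mark: on the top edge of the back board at its front face, jig x = -50 mm, 70 mm above the table. Axes as the jig.
- mark_b (a point): Second dark mark, likewise at jig x = +50 mm.
- block: Fixed grooved wooden block 120 x 56 mm that holds the strip upright at the start: groove 13 mm wide along x, its floor 10 mm and its walls 26 mm above the table. Origin at the centre of its underside.
- strip: Loose pale wooden facing strip 170 x 9 x 60 mm (x, y, z), 70 g, standing on its long edge in the grooved block; origin at the centre of its underside, z up. Its top edge is 60 mm above its origin.
- stand: Fixed steel stand, base 150 x 56 x 10 mm, origin under its centre, x along it. Two pairs of upturned wire hooks at x = -40 and +40 mm; the hooks of a pair are 31 mm apart along x and carry the ends of a clip's pin 71 mm above the table. Hook tips reach 77 mm: lift 15 mm to clear.
- clip_1: Sprung steel clip with black grips, 105 g, hanging at the start in the hooks at x = -40 mm of the stand. Origin: centre of its pin (40 mm long, along x); z up to the grips; squeeze along y. Grips: round tips 22 mm wide, 44 mm above the pin, 64 mm over the outside at rest. Squeezed to 30 mm (11 N a side) the tips are 51 mm above the pin, the jaws 34 mm apart. Jaw tips 51 mm below the pin.
- clip_2: Sprung steel clip with black grips, 105 g, hanging at the start in the hooks at x = +40 mm of the stand. Origin: centre of its pin (40 mm long, along x); z up to the grips; squeeze along y. Grips: round tips 22 mm wide, 44 mm above the pin, 64 mm over the outside at rest. Squeezed to 30 mm (11 N a side) the tips are 51 mm above the pin, the jaws 34 mm apart. Jaw tips 51 mm below the pin.
- clip_1_jaw (a point): Point midway between the jaw tips of clip_1, 50 mm below its pin; axes as the clip. Jaws 20 mm wide along x; the throat between the arms is clear for an edge up to 20 mm below the pin.
- clip_2_jaw (a point): Point midway between the jaw tips of clip_2, 50 mm below its pin; axes as the clip. Jaws 20 mm wide along x; the throat between the arms is clear for an edge up to 20 mm below the pin.
- bit_box: Small closed blue box, 22 x 30 x 22 mm, origin at the centre of its underside. Bystander.
- pliers: Pliers with yellow handles, 125 mm long, lying. Bystander.
- scriber: Scriber with a red handle, 124 mm long, lying. Bystander.
Mind the look-alikes: they are no part of the job. What is shaped like the clip_2 but purple or yellow is not meant.

How it is judged (in metres and radians):
On the way, in this order (a step that is already met when the one before it is completed fails the run):
1. the strip stands in the jig's channel, let go (x of strip in the frame of seat between -0.012 and 0.012 m and z of strip in the frame of seat between -0.003 and 0.005 m and y of strip in the frame of seat between -0.014 and 0 m and angle between strip's own z axis and vertical below 0.25 rad and contact force between the fingers and strip below 0.1 N), for 0.2 s.
2. a first clip pinches strip and board together at one of the marks, let go (((((contact force between clip_1 and strip above 1.5 N and contact force between clip_1 and jig above 1.5 N and x of clip_1_jaw in the frame of mark_a between -0.012 and 0.012 m and z of clip_1_jaw in the frame of mark_a between -0.04 and -0.008 m and angle between clip_1's own z axis and vertical below 0.35 rad) and contact force between the fingers and clip_1 below 0.1 N) or ((contact force between clip_2 and strip above 1.5 N and contact force between clip_2 and jig above 1.5 N and x of clip_2_jaw in the frame of mark_a between -0.012 and 0.012 m and z of clip_2_jaw in the frame of mark_a between -0.04 and -0.008 m and angle between clip_2's own z axis and vertical below 0.35 rad) and contact force between the fingers and clip_2 below 0.1 N)) or (((contact force between clip_1 and strip above 1.5 N and contact force between clip_1 and jig above 1.5 N and x of clip_1_jaw in the frame of mark_b between -0.012 and 0.012 m and z of clip_1_jaw in the frame of mark_b between -0.04 and -0.008 m and angle between clip_1's own z axis and vertical below 0.35 rad) and contact force between the fingers and clip_1 below 0.1 N) or ((contact force between clip_2 and strip above 1.5 N and contact force between clip_2 and jig above 1.5 N and x of clip_2_jaw in the frame of mark_b between -0.012 and 0.012 m and z of clip_2_jaw in the frame of mark_b between -0.04 and -0.008 m and angle between clip_2's own z axis and vertical below 0.35 rad) and contact force between the fingers and clip_2 below 0.1 N)))), for 0.2 s.
At the end, for the whole second after the job is handed in: One clip at each mark (12 mm along the board), jaw tips 8 mm or more below the top edge, upright within 20 degrees, pressing strip and jig over 1.5 N each; strip on the channel floor, within 12 mm end to end, flat on the board (2.5 mm, 0.06 rad); all let go, at rest ((((contact force between clip_1 and strip above 1.5 N and contact force between clip_1 and jig above 1.5 N and x of clip_1_jaw in the frame of mark_a between -0.012 and 0.012 m and z of clip_1_jaw in the frame of mark_a between -0.04 and -0.008 m and angle between clip_1's own z axis and vertical below 0.35 rad) and contact force between the fingers and clip_1 below 0.1 N) or ((contact force between clip_2 and strip above 1.5 N and contact force between clip_2 and jig above 1.5 N and x of clip_2_jaw in the frame of mark_a between -0.012 and 0.012 m and z of clip_2_jaw in the frame of mark_a between -0.04 and -0.008 m and angle between clip_2's own z axis and vertical below 0.35 rad) and contact force between the fingers and clip_2 below 0.1 N)) and (((contact force between clip_1 and strip above 1.5 N and contact force between clip_1 and jig above 1.5 N and x of clip_1_jaw in the frame of mark_b between -0.012 and 0.012 m and z of clip_1_jaw in the frame of mark_b between -0.04 and -0.008 m and angle between clip_1's own z axis and vertical below 0.35 rad) and contact force between the fingers and clip_1 below 0.1 N) or ((contact force between clip_2 and strip above 1.5 N and contact force between clip_2 and jig above 1.5 N and x of clip_2_jaw in the frame of mark_b between -0.012 and 0.012 m and z of clip_2_jaw in the frame of mark_b between -0.04 and -0.008 m and angle between clip_2's own z axis and vertical below 0.35 rad) and contact force between the fingers and clip_2 below 0.1 N)) and x of strip in the frame of seat between -0.012 and 0.012 m and z of strip in the frame of seat between -0.003 and 0.005 m and y of strip in the frame of seat between -0.007 and -0.003 m and angle between strip's own z axis and vertical below 0.06 rad and linear speed of each of clip_1, clip_2, strip below 0.02 m/s); the robot touches nothing.
It fails at once if the small blue box, the pliers or the scriber is moved by more than 30 mm (distance of any of bit_box, pliers, scriber from where it was at the start of the episode above 0.03 m).
It also fails if it takes over 67 s, if anything falls off the work surface, if the arm or the gripper's body presses on something with over 40 N, if the wrist force passes 120 N, or if a joint passes its speed limit or range.

## Robot

A 6-joint arm with a two-finger parallel gripper is mounted at the origin on a cart in front of the work surface, level with it; the furniture and walls round the work are solid. World frame = base frame: x ahead of the robot, y to its left, z up, the work surface at z = 0. Lengths are in mm, angles in rad, forces in N, time in s.
With the tool pointing down it reaches from about 275 to 975 mm from the base axis. Payload 8.4 kg.
Tool frame: the origin (TCP) lies at the very end of the fingers, on their centre line; the grasp point (between the pads) lies 19 mm behind it; z points along the fingers, y is the line along which they close (so a half turn about z gives the same grasp; the last joint's range is limited). The gripper opens to 92 mm and grips with 3 to 60 N. Pads are 20 mm wide; open, the fingers measure 128 mm over their backs; the gripper's body (75 mm by 189 mm) begins 69 mm behind the grasp point.
Start: joints at [1.122, 0.353, 1.633, -0, 1.155, -0.002], TCP at [270.05, 563.649, 214.583] pointing down, gripper open.
Joint ranges: [-2.63, 2.63], [-0.92, 2.1], [0.06, 2.66], [-1.3, 4.44], [0, 2.69], [-3.02, 3.02]. Speed limits (rad/s): [2.22, 2.22, 2.79, 3.14, 3.14, 3.14].

## Interface

Orientations are given as [roll, pitch, yaw] about the fixed x, y, z axes, in that order (R = Rz(yaw) Ry(pitch) Rx(roll)).
In Python, from cell import readout, cams, workorder gives the robot as it stands.
- The arm moves only by the tool jog_arm, never from a script. Its argument "plan" is a list of rows, each a list of 7 numbers: the turn, a rotation vector about the world's x, y, z in rad, then the shift along the world's x, y, z in mm, then the finger opening in mm, from 0 to 91.9. A call has 1 to 10 rows; each row shifts and turns the commanded pose from where the row before left it; what a row does not reach is not made up. A row lasts 1/8 s, in which the tool goes at most 62.5 mm and 10.7 degrees, less where a joint would pass 70% of its speed; a pose out of reach is approached as far as the arm can. A call is refused whole if a number of a shift passes 62.5 or a number of a turn 0.188, either way. A call with a gripper value outside its range is refused whole. The fingers move at their own pace and stop on an object; "grip_force" is the grip in N (left out, the last holds). Time passes only in rows, so rows that do not move let the fingers close. It gives the time, the measured TCP pose, the force, the opening and the grip force at its end, in the units of the state.
- readout.read_state(): the state, without advancing time (a new reading comes with each control period).
- cams.capture(name): name is "scene" or "top" or "wrist"; returns the picture (400x640x3 uint8, red, green, blue); there is no depth.
- cams.get_calibration(name): a dict with "fx", "fy", "cx", "cy" (pixels), "world_to_cam" (4x4, takes a point from world to camera coordinates); the wrist camera has in their place "T_tool_cam" (4x4, takes a point from camera to tool coordinates, whose origin is the TCP and whose axes are the flange's). Camera axes: x right, y down, z forward; pixel columns grow to the right and rows downward; lengths in mm; the calibration is good to about 2 mm. A picture is of the moment at which its call begins: read the wrist's pose just before it. get_calibration takes no time and is no camera call.
- workorder.finish_job(): hands the job in; it is judged then, once.
The state is a dict: "clock": time; "qpos": joint angles; "qd": joint speeds; "joint_efforts": joint torques, N m; "tool_pos": TCP position; "ee_rot": TCP orientation; "wrist_force": force on the tool from outside, world axes, zero at the start; "torque": the same for the moment, N m; "grip_width": opening from 0.0 (shut) to 1.0 (fully open); "gripper_force": force on a finger pad.
Only numpy, scipy, OpenCV 4.12 (cv2) and the standard library are available. Lean on these libraries where they do the work, as an engineer would, in place of code of your own. Each camera call takes 0.05 s, during which the arm holds its last target. There are 200 camera calls.

## Working session

There is one attempt and no reset: what is moved stays moved. The work goes in short steps, Python scripts to look and compute and a tool call to move; the robot and the scene stay as the last step left them, time stands still between calls to the robot, and variables do not carry over. Pictures are saved under pics/ and viewed, at most 10 in all, crops included, and the job is handed in when it is done.

Besides the shell and the picture viewer there is one more tool, called after "Emit:" as a command line: name --pt "numbers of a row" for each row, then --argument value for the rest. jog_arm: Moves the arm, as the interface text tells. Its arguments: {"type":"object","properties":{"plan":{"type":"array"},"grip_force":{"type":"number"}},"required":["plan"]}

```bash
mkdir -p pics; ls
python3 - <<'E'
from cell import readout,cams
import cv2,numpy as np
s=readout.read_state();print(s)
for n in("top","scene"):
    im=cams.capture(n);cv2.imwrite(f"pics/{n}0.png",im[:,:,::-1])
    c=cams.get_calibration(n);print(n,c)
print(cams.get_calibration("wrist"))
E
```

```text
pics
{'clock': 0.0, 'qpos': array([ 1.12163054e+00,  3.53632772e-01,  1.63416255e+00,  2.75382784e-06,
        1.15518460e+00, -2.39822560e-03]), 'qd': array([-4.60327792e-04, -5.61987242e-04, -1.12268084e-03, -4.39997828e-06,
        1.05041172e-03,  9.53518359e-04]), 'joint_efforts': array([-2.25872468e-04, -5.93846869e+01, -3.34218550e+01,  6.96557737e-02,
        2.36066629e-02, -9.74216914e-05]), 'tool_pos': array([269.80960334, 563.19666806, 213.86113908]), 'ee_rot': array([-3.14020540e+00, -5.84480174e-06,  2.69482398e+00]), 'wrist_force': array([-0.00860981, -0.32730982,  0.43656675]), 'torque': array([0.00432967, 0.01256262, 0.04866995]), 'gripper_force': 0.0, 'grip_width': 1.0034829250090802}
top {'fx': 390.2044654810758, 'fy': 390.2044654810758, 'cx': 319.92669694158354, 'cy': 205.05110503002865, 'world_to_cam': array([[ 4.74559112e-03, -9.99951029e-01, -8.68440162e-03,
         2.66883884e+02],
       [-9.90548759e-01, -3.51013970e-03, -1.37116136e-01,
         5.53708704e+02],
       [ 1.37078937e-01,  9.25302037e-03, -9.90516909e-01,
         9.18097409e+02],
       [ 0
[... 304 characters left out ...]
4109e-01,  5.33509445e-01, -7.08443473e-01,
         1.51468868e+02],
       [ 4.43311899e-01, -5.52925098e-01, -7.05512860e-01,
         9.86836004e+02],
       [ 0.00000000e+00,  0.00000000e+00,  0.00000000e+00,
         1.00000000e+00]])}
{'fx': 332.38726994632015, 'fy': 332.38726994632015, 'cx': 319.8434377081959, 'cy': 196.9593436698594, 'T_tool_cam': array([[-6.60897847e-04, -9.60512284e-01, -2.78236796e-01,
         7.87361673e+01],
       [ 9.99999581e-01, -4.58692060e-04, -7.91837078e-04,
         4.82178247e-01],
       [ 6.32944232e-04, -2.78237203e-01,  9.60512185e-01,
        -1.71623143e+02],
       [ 0.00000000e+00,  0.00000000e+00,  0.00000000e+00,
         1.00000000e+00]])}
```

View pics/top0.png

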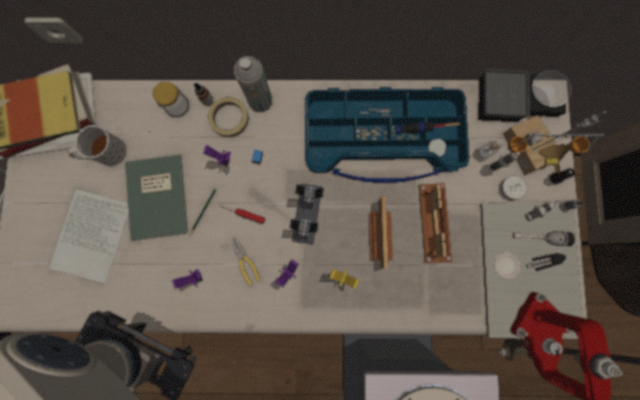

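View pics/scene0.png

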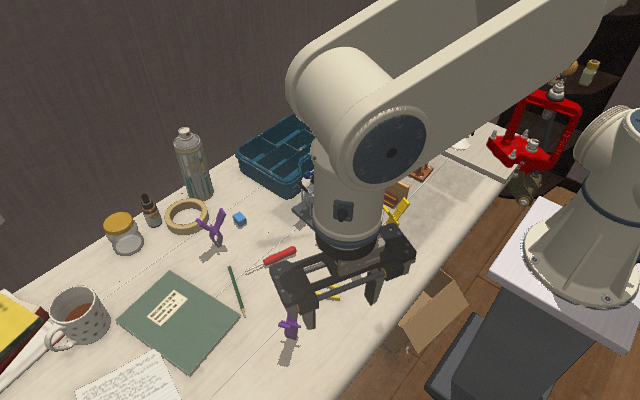

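Top view: the stand with two black clips is at about (307,213). The block with the pale strip is at (380,233) and the jig at (435,222). The blue box is at (258,157), the pliers at (247,262) and the scriber at (243,213). Possible confusions for the clips are purple (217,155), (187,279), (287,273) and yellow (343,279). The black pair on the stand fits the description. Now a close crop to check that.

```bash
cat > h.py <<'E'
import numpy as np,cv2
from cell import readout,cams
from scipy.spatial.transform import Rotation as R
def cal(n):
    c=cams.get_calibration(n);K=np.array([[c['fx'],0,c['cx']],[0,c['fy'],c['cy']],[0,0,1]])
    if n=='wrist':
        s=readout.read_state();T=np.eye(4);T[:3,:3]=R.from_euler('xyz',s['ee_rot']).as_matrix();T[:3,3]=s['tool_pos']
        return K,np.linalg.inv(T@c['T_tool_cam'])
    return K,c['world_to_cam']
def onz(C,uv,z):
    K,W=C;uv=np.atleast_2d(np.array(uv,float))
    d=(np.linalg.inv(K)@np.c_[uv,np.ones(len(uv))].T).T@W[:3,:3]
    o=-W[:3,:3].T@W[:3,3]
    return (o+d*((z-o[2])/d[:,2])[:,None])[:,:2]
def proj(C,p):
    K,W=C;p=np.atleast_2d(p);q=(W[:3,:3]@p.T).T+W[:3,3];q=(K@q.T).T;return q[:,:2]/q[:,2:]
def save(n,im,box=None,f=1):
    if box: im=im[box[1]:box[3],box[0]:box[2]]
    cv2.imwrite(f'pics/{n}.png',cv2.resize(im,None,fx=f,fy=f,interpolation=cv2.INTER_CUBIC)[:,:,::-1])
E
python3 - <<'E'
from h import *
im=np.mean([cams.capture('top') for _ in range(4)],0)
im=np.clip(im*1.7,0,255).astype(np.uint8);save('crop1',im,(275,170,465,290),4.2)
C=cal('top')
print(onz(C,[(307,190),(303,237),(380,233),(435,222)],60),onz(C,[(320,400-60),(258,157)],0), readout.read_state()['clock'])
E
```

```text
[[586.29666536 300.3602936 ]
 [473.02013274 308.80752637]
 [483.27503168 126.08926877]
 [509.98796975  -5.04500925]] [[225.82413783 267.78991377]
 [683.7478939  431.36308512]] 0.3
```

View pics/crop1.png

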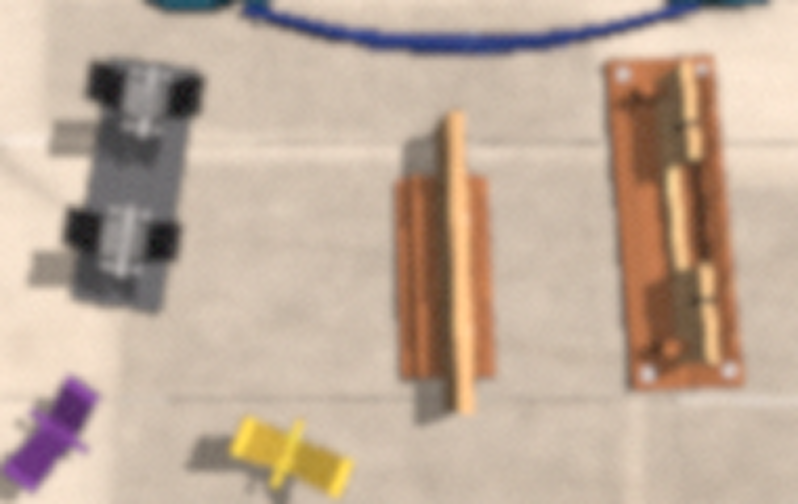

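The crop confirms both clips on the stand are black with a steel pin: crop (145,88) and (123,233). The strip's top edge runs (455,112)-(465,412). The jig's base corners are (605,60), (712,55), (745,385), (632,390). The gussets are on its left (+y world), so the channel faces world -y and jig x ≈ world +x. Next, coarse positions.

Run:
```python
from h import *
C=cal('top')
f=lambda l,z:np.round(onz(C,[(275+x/4.2,170+y/4.2) for x,y in l],z),1)
print('strip',f([(455,112),(465,412)],70))
print('jig',f([(605,60),(712,55),(745,385),(632,390)],10), f([(690,60),(712,363)],70))
print('clips',f([(145,88),(123,233)],71),f([(103,85),(185,92),(82,233),(163,240)],115))
print('stand',f([(160,312),(72,300)],10))
```

```text
strip [[569.  118.2]
 [401.3 115.6]]
jig [[610.8  17.7]
 [614.1 -47. ]
 [416.5 -58.7]
 [413.3   7.8]] [[599.4 -15.6]
 [428.8 -21.4]]
clips [[582.1 293.8]
 [499.5 305.5]] [[575.9 315. ]
 [572.2 270.6]
 [495.7 325.2]
 [492.1 281.9]]
stand [[457.8 286. ]
 [464.6 338.4]]
```

Emit:
jog_arm --pt "0 0 0.15 38 -62 4 91.9" --pt "0 0 0.15 38 -62 4 91.9" --pt "0 0 0.15 38 -62 4 91.9" --pt "0 0 0 38 -62 4 91.9" --pt "0 0 0 20 -62 4 91.9" --pt "0 0 0 0 -62 4 91.9" --pt "0 0 0 0 -50 4 91.9" --pt "0 0 0 0 0 0 91.9" --pt "0 0 0 0 0 0 91.9"

```text
clock: 1.42
tool_pos: [419.9, 179.8, 240.4]
ee_rot: [3.141, 0.001, -3.139]
wrist_force: [0.5, -0.3, -0.1]
grip_width: 0.999
gripper_force: 0.0
```

Emit:
jog_arm --pt "0 0 0 40 -45 20 91.9" --pt "0 0 0 0 0 20 91.9" --pt "0 0 0 0 0 0 91.9"

```text
clock: 1.8
tool_pos: [460.1, 136.3, 280.6]
ee_rot: [3.141, 0.002, -3.138]
wrist_force: [-0.6, 0.2, -0.5]
grip_width: 1.001
gripper_force: 0.0
```

Run:
```python
from h import *
print(readout.read_state()['tool_pos'],readout.read_state()['qd'])
C=cal('wrist');im=cams.capture('wrist');np.savez('w1.npz',im=im,K=C[0],W=C[1]);save('w1',im,None,1.25)
```

```text
[460.1191806  136.27206478 280.63611777] [ 1.28733646e-02  9.34782674e-03  4.36971403e-02 -2.63044997e-05
 -2.06895181e-02 -8.54580766e-04]
```

View pics/w1.png

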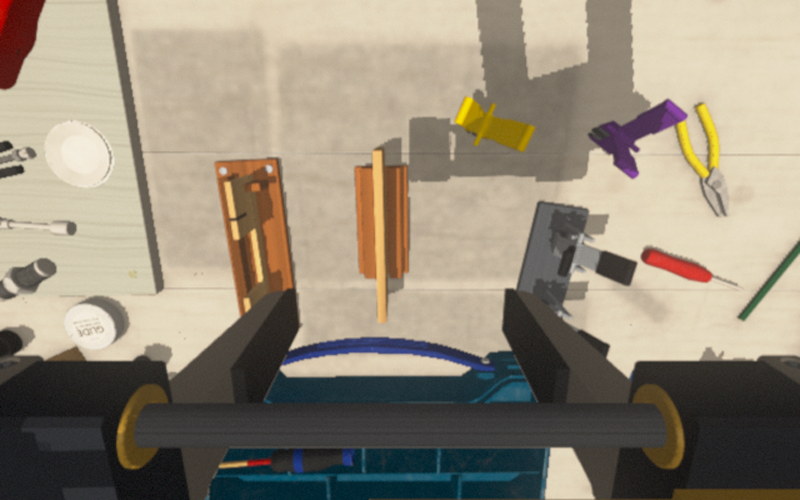

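The wrist view (1.25x) has world -x up and -y to the left. The strip's top edge runs (378,148)-(382,322), the jig is at (250,240) and the clips at (595,262) and (590,345). Gripper fingers cover the lower part, so I'll back off and measure by mask over each object.

Emit:
jog_arm --pt "0 0 0 -45 -45 0 91.9" --pt "0 0 0 -45 -45 0 91.9" --pt "0 0 0 0 -40 0 91.9" --pt "0 0 0 0 0 0 91.9" --pt "0 0 0 0 0 0 91.9"

```text
clock: 2.48
tool_pos: [370.5, 7.6, 279.3]
ee_rot: [3.141, -0.001, -3.138]
wrist_force: [0.6, 0.6, 0.1]
grip_width: 0.997
gripper_force: 0.0
```

Run:
```python
from h import *
print(readout.read_state()['tool_pos'],readout.read_state()['qd'].round(3))
C=cal('wrist');im=cams.capture('wrist');np.savez('w2.npz',im=im,K=C[0],W=C[1])
p=proj(C,[[510,-15,30],[485,117,70],[410,-20,10],[610,-20,10]]);print(p)
save('w2',im,(230,60,480,260),3.2)
```

```text
[370.5002162    7.58022996 279.27078135] [ 0.015  0.006 -0.007 -0.     0.004 -0.003]
[[303.20204628 263.16135156]
 [406.03099514 260.36243569]
 [299.46524068 190.36245503]
 [301.29679468 315.88348965]]
```

View pics/w2.png

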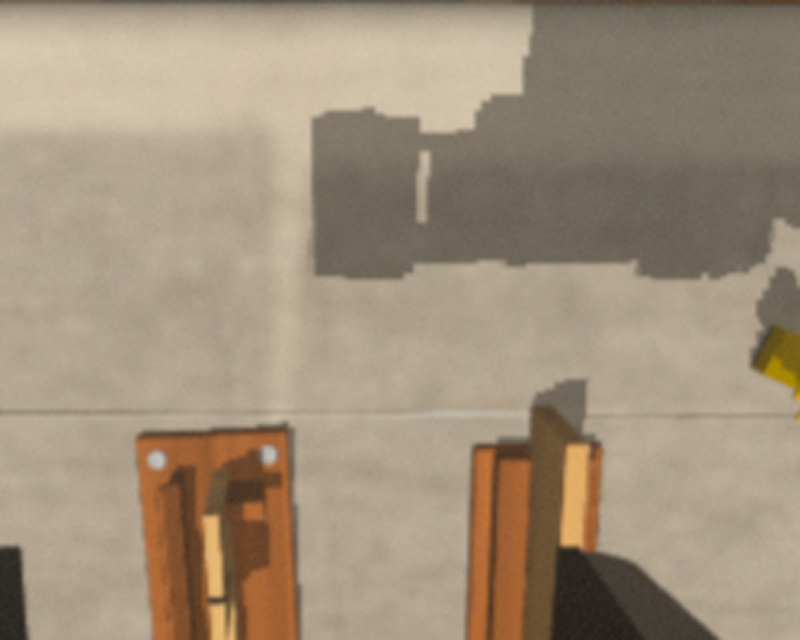

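I moved the wrong way: +x lies lower in the picture, so I need to go forward. The jig's near end is at crop (215,440)-(290,640), with the first mark at (218,600).

Emit:
jog_arm --pt "0 0 0 55 -10 0 91.9" --pt "0 0 0 55 -10 0 91.9" --pt "0 0 0 55 -10 0 91.9" --pt "0 0 0 0 0 0 91.9" --pt "0 0 0 0 0 0 91.9"

```text
clock: 3.15
tool_pos: [534.9, -22.0, 278.8]
ee_rot: [3.141, -0.002, -3.137]
wrist_force: [0.6, -0.1, 1.0]
grip_width: 1.005
gripper_force: 0.0
```

Run:
```python
from h import *
print(readout.read_state()['tool_pos'],readout.read_state()['qd'].round(3))
C=cal('wrist');im=cams.capture('wrist');np.savez('w3.npz',im=im,K=C[0],W=C[1])
p=proj(C,[[510,-15,30],[485,117,70],[410,-20,10],[610,-20,10],[428,-21,70],[599,-15,70]]);print(p)
save('w3',im,(250,60,510,250),3)
```

```text
[534.94857514 -22.02081852 278.84633124] [-0.005 -0.031  0.018 -0.001  0.    -0.004]
[[325.29216959 145.52588645]
 [443.41292194 128.20027707]
 [321.6880301   62.20094482]
 [320.89723898 215.33720087]
 [320.93868755  73.77648492]
 [325.17149115 223.00224009]]
```

View pics/w3.png

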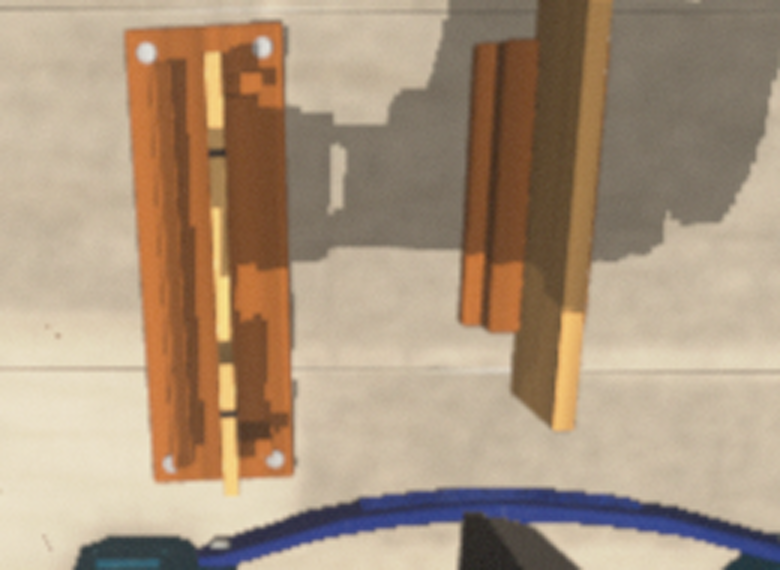

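The jig is fully visible here. Board top ends are at crop (213,52) and (230,494), the marks at (217,153) and (228,413), and the screws and corners are clear. The strip's top far end is at (564,430), with the edge running up to (600,0).

Run:
```python
from h import *
d=np.load('w3.npz');C=(d['K'],d['W'])
f=lambda l,z:np.round(onz(C,[(250+x/3,60+y/3) for x,y in l],z),1)
b=f([(213,52),(230,494)],70);m=f([(217,153),(228,413)],70);print('board top',b,'marks',m)
j=f([(126,30),(282,22),(293,472),(155,482)],10);print('base',j,j.mean(0))
s=f([(564,430),(599,0)],70);print('strip',s)
bl=f([(460,323),(517,330),(475,43),(537,39)],26);print('block',bl)
for a in (b,m,s): v=a[1]-a[0];print(np.arctan2(v[1],v[0]),np.linalg.norm(v),a.mean(0))
d=np.load('w1.npz');C=(d['K'],d['W'])
f=lambda l,z:np.round(onz(C,[(x/1.25,y/1.25) for x,y in l],z),1)
s=f([(378,148),(382,322)],70);v=s[1]-s[0];print('w1 strip',s,s.mean(0),np.arctan2(v[1],v[0]),np.linalg.norm(v))
print('clip',f([(575,255),(565,310)],71))
print(readout.read_state()['qpos'].round(3))
```

```text
board top [[431.6 -20.9]
 [601.2 -13.2]] marks [[466.8 -19.3]
 [566.9 -14.3]]
base [[419.2 -56.9]
 [415.8   7.7]
 [612.8  17.6]
 [618.  -47. ]] [516.45 -19.65]
strip [[573.4 119.9]
 [413.7 116.1]]
block [[538.7  86.5]
 [541.7 111.4]
 [424.9  84.1]
 [423.3 108.8]]
0.04536978775295542 169.7747036516336 [516.4  -17.05]
0.04990857011162028 100.22479733080029 [516.85 -16.8 ]
-3.1178025278696166 159.74520337086807 [493.55 118.  ]
w1 strip [[401.  116.9]
 [572.6 119. ]] [486.8  117.95] 0.012237151372039129 171.6128491692857
clip [[500.6 305.2]
 [558.3 302.2]]
[-0.044  0.155  1.749  0.     1.24  -1.62 ]
```

Jig: centre (516.6,-19.9), yaw 0.048. Strip: centre (487,118), yaw about 0.016. Moving above the strip.

Emit:
jog_arm --pt "0 0 0.01 -16 47 -40 91.9" --pt "0 0 0 -16 47 -40 91.9" --pt "0 0 0 -16 46 -40 91.9" --pt "0 0 0 0 0 -50 70" --pt "0 0 0 0 0 0 60" --pt "0 0 0 0 0 0 60"

```text
clock: 3.95
tool_pos: [489.0, 114.6, 113.5]
ee_rot: [3.141, 0.002, -3.128]
wrist_force: [0.5, 0.2, -0.1]
grip_width: 0.699
gripper_force: 0.0
```

Run:
```python
from h import *
C=cal('wrist');im=cams.capture('wrist');s=readout.read_state();print(s['tool_pos'],s['ee_rot'],s['qd'].round(3))
hsv=cv2.cvtColor(im,cv2.COLOR_RGB2HSV)
p=proj(C,[[403,117,70],[455,117,70],[487,118,70]]);print(p)
for r in (int(p[0,1])+15,int(p[1,1])):
    if 0<=r<400: print(r,[(c,hsv[r,c].tolist()) for c in range(int(p[0,0])-25,int(p[0,0])+26,3)])
```

```text
[489.63032411 114.50533896 113.88768472] [ 3.14100742e+00  2.84380391e-03 -3.12887447e+00] [-0.006 -0.004 -0.006  0.    -0.005  0.   ]
[[324.99180377  88.07807476]
 [323.66677314 171.09133361]
 [324.39366285 216.93335725]]
103 [(299, [18, 50, 208]), (302, [18, 53, 210]), (305, [18, 54, 209]), (308, [18, 54, 209]), (311, [17, 52, 209]), (314, [17, 48, 212]), (317, [20, 125, 245]), (320, [22, 126, 249]), (323, [21, 125, 248]), (326, [21, 131, 248]), (329, [18, 133, 232]), (332, [18, 50, 139]), (335, [19, 52, 143]), (338, [16, 52, 143]), (341, [17, 56, 142]), (344, [19, 52, 138]), (347, [19, 50, 138])]
171 [(299, [12, 152, 121]), (302, [12, 164, 121]), (305, [13, 159, 125]), (308, [12, 159, 133]), (311, [13, 160, 134]), (314, [13, 157, 115]), (317, [16, 141, 147]), (320, [17, 140, 173]), (323, [17, 140, 175]), (326, [16, 134, 175]), (329, [16, 139, 160]), (332, [12, 153, 108]), (335, [12, 166, 121]), (338, [13, 170, 123]), (341, [13, 167, 127]), (344, [13, 168, 129]), (347, [13, 160, 126])]
```

Emit:
jog_arm --pt "0 0 0 -2 3.5 -25 50" --pt "0 0 0 0 0 -25 40" --pt "0 0 0 0 0 -24 40" --pt "0 0 0 0 0 0 40" --pt "0 0 0 0 0 0 25" --pt "0 0 0 0 0 0 5" --pt "0 0 0 0 0 0 5" --pt "0 0 0 0 0 0 5" --grip_force 20

```text
clock: 5.0
tool_pos: [486.9, 118.1, 38.4]
ee_rot: [3.141, 0.001, -3.128]
wrist_force: [-1.2, -0.4, 6.7]
grip_width: 0.098
gripper_force: 20.0
```

Emit:
jog_arm --pt "0 0 0 0 0 45 5" --pt "0 0 0 0 0 45 5" --pt "0 0 0.034 10 -48 0 5" --pt "0 0 0 10 -48 0 5" --pt "0 0 0 10 -48.5 0 5" --pt "0 0 0 0 0 0 5" --pt "0 0 0 0 0 0 5"

```text
clock: 5.88
tool_pos: [516.0, -26.3, 127.6]
ee_rot: [3.141, -0.001, -3.095]
wrist_force: [-0.7, -0.2, -0.9]
grip_width: 0.096
gripper_force: 20.0
```

Run:
```python
from h import *
C=cal('wrist');im=cams.capture('wrist');s=readout.read_state();print(s['tool_pos'],s['ee_rot'],s['qd'].round(3),s['grip_width'])
print(proj(C,[[431.7,-24,70],[431.6,-20.9,70]]))
save('w4',im,(200,0,440,180),3)
```

```text
[516.019781   -25.80893549 127.62353864] [ 3.14121283e+00 -5.95055846e-04 -3.09424023e+00] [ 0.014 -0.003  0.002 -0.002 -0.001 -0.004] 0.09629800827611086
[[328.68338935  91.87529282]
 [333.3967773   91.94120288]]
```

View pics/w4.png

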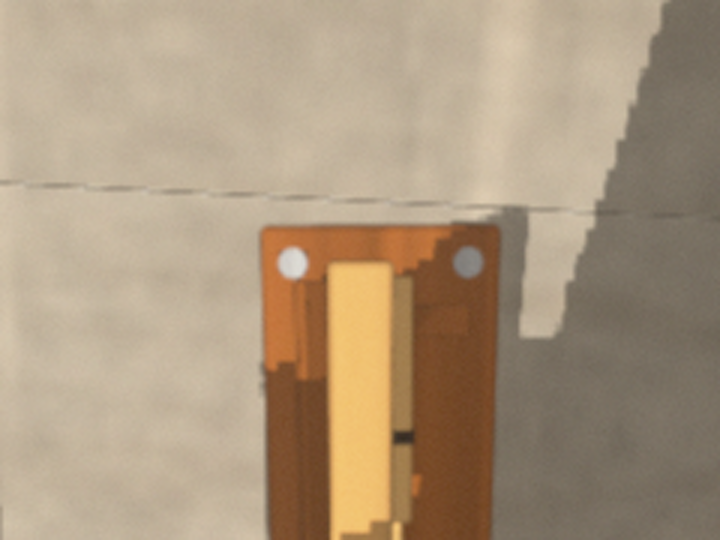

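The strip hangs parallel to the board. The strip's end is at crop (328-392,262), the board's back edge at (413,280), and the mark at (403,437). Checking the offset.

Run:
```python
from h import *
C=cal('wrist');q=lambda x,y:(200+x/3,y/3)
print(onz(C,[q(413,280),q(413,437),q(403,437)],70), onz(C,[q(328,264),q(392,264),q(329,500),q(390,500)],159.2))
```

```text
[[432.30905176 -17.62608705]
 [466.59736231 -15.51259158]
 [466.70442625 -17.8012645 ]] [[432.90310871 -33.53077897]
 [432.50418451 -24.99052478]
 [464.84760756 -32.17617672]
 [464.44124579 -23.49447086]]
```

Emit:
jog_arm --pt "0 0 0 0 -0.5 -25 5" --pt "0 0 0 0 0 -25 5" --pt "0 0 0 0 0 -20 5" --pt "0 0 0 0 0 -10 5" --pt "0 0 0 0 0 0 5"

```text
clock: 6.55
tool_pos: [516.0, -26.2, 47.4]
ee_rot: [3.141, -0.001, -3.093]
wrist_force: [0.5, 0.8, -0.4]
grip_width: 0.095
gripper_force: 20.0
```

Emit:
jog_arm --pt "0 0 0 0 0 -5 5" --pt "0 0 0 0 0 -4 5" --pt "0 0 0 0 0 0 5" --pt "0 0 0 0 0 0 5"

```text
clock: 7.05
tool_pos: [516.5, -27.1, 38.9]
ee_rot: [-3.142, 0.0, -3.094]
wrist_force: [-0.6, 0.2, -0.7]
grip_width: 0.095
gripper_force: 20.0
```

Emit:
jog_arm --pt "0 0 0 0 1.3 -0.5 5" --pt "0 0 0 0 0 0 5" --pt "0 0 0 0 0 0 20" --pt "0 0 0 0 0 0 30" --pt "0 0 0 0 0 0 30" --pt "0 0 0 0 0 0 30"

```text
clock: 7.8
tool_pos: [516.4, -25.7, 38.2]
ee_rot: [3.142, -0.0, -3.094]
wrist_force: [0.4, 0.3, 0.2]
grip_width: 0.328
gripper_force: 0.0
```

Emit:
jog_arm --pt "0 0 0 0 0 30 30" --pt "0 0 0 0 0 40 30" --pt "0 0 0 -20 20 60 60" --pt "0 0 0 0 40 60 91.9" --pt "0 0 0 0 0 40 91.9" --pt "0 0 0 0 0 0 91.9" --pt "0 0 0 0 0 0 91.9"

```text
clock: 8.68
tool_pos: [497.1, 27.7, 256.1]
ee_rot: [-3.142, -0.001, -3.094]
wrist_force: [-1.1, -0.0, 0.4]
grip_width: 0.846
gripper_force: 0.0
```

Run:
```python
from h import *
C=cal('wrist');im=cams.capture('wrist');s=readout.read_state();print(s['tool_pos'],s['ee_rot'],s['qd'].round(3))
np.savez('w5.npz',im=im,K=C[0],W=C[1])
p=proj(C,[[431,-25,70],[601,-15,70],[540,300,110]]);print(p)
x=int(p[0,0]);save('w5',im,(x-60,50,x+180,300),2.3)
print(x)
```

```text
[496.75256676  27.61674166 255.52091057] [-3.14154317e+00 -2.02575816e-03 -3.09461206e+00] [-0.002  0.011  0.004  0.001  0.001  0.001]
[[272.07097774 110.94095626]
 [279.56368382 259.36877375]
 [581.84158655 236.39542053]]
272
```

View pics/w5.png

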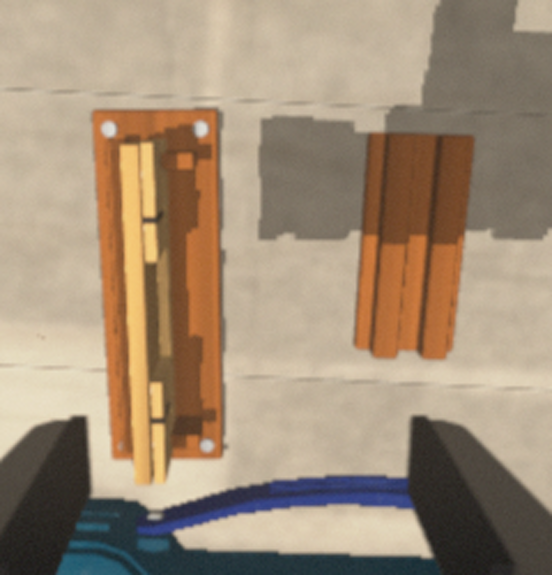

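The strip stands in the channel against the board, ends level, with the marks visible at (151,219) and (158,420). Now to measure the clips from above the stand.

Emit:
jog_arm --pt "0 0 -0.04 15 55 5 91.9" --pt "0 0 -0.04 15 55 5 91.9" --pt "0 0 -0.04 15 55 5 91.9" --pt "0 0 -0.04 15 55 5 91.9" --pt "0 0 -0.03 20 50 5 91.9" --pt "0 0 0 0 0 0 91.9" --pt "0 0 0 0 0 0 91.9"

```text
clock: 9.6
tool_pos: [576.8, 296.9, 279.8]
ee_rot: [-3.139, -0.003, 2.999]
wrist_force: [-0.4, 0.3, 0.6]
grip_width: 0.999
gripper_force: 0.0
```

Run:
```python
from h import *
C=cal('wrist');im=cams.capture('wrist');s=readout.read_state();print(s['tool_pos'],s['ee_rot'],s['qd'].round(3))
np.savez('w6.npz',im=im,K=C[0],W=C[1])
p=proj(C,[[500,305,71],[582,294,71]]);print(p)
save('w6',im,(220,30,420,230),3)
```

```text
[576.83847002 296.48412985 280.31147321] [-3.13971309e+00 -2.13009834e-03  2.99845725e+00] [-0.009 -0.016  0.002  0.003 -0.001  0.002]
[[317.40957294 102.58421333]
 [318.23445984 176.06983642]]
```

View pics/w6.png

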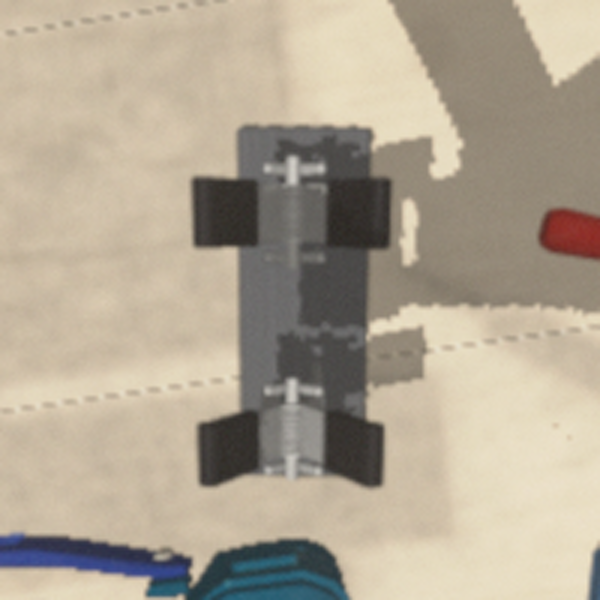

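Both clips' grips are square with the image, so the tool yaw is right. The near clip's pin centre is at crop (292,211) with grips from 193 to 390. The far clip's pin centre is at (292,429) with grips from 199 to 383.

Run:
```python
from h import *
d=np.load('w6.npz');C=(d['K'],d['W']);q=lambda x,y:(220+x/3,30+y/3)
a=onz(C,[q(292,157),q(292,265),q(292,378),q(292,480)],71);print(a,(a[0]+a[1])/2,(a[2]+a[3])/2)
print(onz(C,[q(193,212),q(390,212),q(199,456),q(383,456)],113))
v=a[3]-a[0];print(np.arctan2(v[1],v[0]))
```

```text
[[479.08847921 307.97046975]
 [516.7142396  302.47301292]
 [558.49788214 296.36805268]
 [598.53148788 290.51878832]] [497.9013594  305.22174134] [578.51468501 293.4434205 ]
[[493.55344085 273.64406984]
 [502.71304351 337.25570898]
 [574.44749285 261.67932699]
 [583.54893714 325.21496053]]
-0.1450822732737133
```

Emit:
jog_arm --pt "0 0 0 2 -3 -55 91.9" --pt "0 0 0 0 0 -50 91.9" --pt "0 0 0 0 0 -40 91.9" --pt "0 0 0 0 0 -20 91.9" --pt "0 0 0 0 0 0 91.9" --pt "0 0 0 0 0 0 91.9" --grip_force 30

```text
clock: 10.4
tool_pos: [580.6, 295.0, 118.5]
ee_rot: [3.14, 0.002, 2.998]
wrist_force: [0.1, 0.6, 0.6]
grip_width: 0.998
gripper_force: 0.0
```

Emit:
jog_arm --pt "0 0 0 -2 -1.5 -10 91.9" --pt "0 0 0 0 0 -8 91.9" --pt "0 0 0 0 0 0 75" --pt "0 0 0 0 0 0 60" --pt "0 0 0 0 0 0 50" --pt "0 0 0 0 0 0 40" --pt "0 0 0 0 0 0 30" --pt "0 0 0 0 0 0 30" --pt "0 0 0 0 0 0 30" --pt "0 0 0 0 0 0 30"

```text
clock: 11.65
tool_pos: [580.8, 295.8, 103.3]
ee_rot: [3.136, 0.006, 2.999]
wrist_force: [-2.6, 2.6, 24.5]
grip_width: 0.326
gripper_force: 14.8
```

Emit:
jog_arm --pt "0 0 0 0 0 3 30" --pt "0 0 0 0 0 3 30" --pt "0 0 0 0 0 0 30"

```text
clock: 12.02
tool_pos: [578.7, 294.0, 105.8]
ee_rot: [3.14, 0.002, 2.999]
wrist_force: [1.2, 3.0, 7.2]
grip_width: 0.329
gripper_force: 12.3
```

Squeezed and holding. Lift clear of the hooks, straight up.

Emit:
jog_arm --pt "0 0 0 0 0 8 30" --pt "0 0 0 0 0 12 30" --pt "0 0 0 0 0 30 30" --pt "0 0 0 0 0 40 30" --pt "0 0 0 0 0 30 30" --pt "0 0 0 0 0 0 30" --pt "0 0 0 0 0 0 30"

```text
clock: 12.9
tool_pos: [576.8, 292.8, 223.6]
ee_rot: [-3.14, -0.001, 2.999]
wrist_force: [-0.4, 0.5, -1.8]
grip_width: 0.327
gripper_force: 10.7
```

Run:
```python
from h import *
C=cal('wrist');im=cams.capture('wrist');s=readout.read_state();print(s['tool_pos'],s['ee_rot'],s['wrist_force'],s['grip_width'],s['gripper_force'])
np.savez('w7.npz',im=im,K=C[0],W=C[1])
t=s['tool_pos'];print(proj(C,[t+[0,0,-30],t+[0,0,19]]))
save('w7',im,(200,50,440,390),1.7)
```

```text
[576.6240298  292.71367208 223.13989185] [-3.13993560e+00 -2.19260233e-03  2.99872736e+00] [-0.33732051 -0.26172685 -1.53666565] 0.3279354888099036 10.740608274936676
[[319.25983933 226.44304965]
 [318.90771239 261.34144203]]
```

View pics/w7.png

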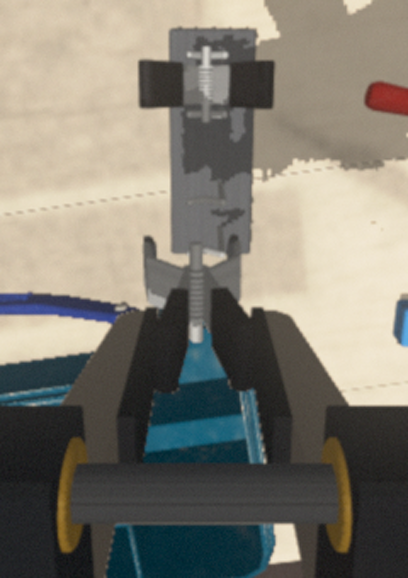

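The clip is held, off the hooks, jaws open. Its pin runs (195,243)-(196,342) in the crop. Next, pin pose relative to TCP.

Run:
```python
from h import *
d=np.load('w7.npz');C=(d['K'],d['W']);q=lambda x,y:(200+x/1.7,50+y/1.7)
t=np.array([576.6,292.7])
for dz in (-25,-30,-35,-40):
    a=onz(C,[q(195,243),q(196,342)],223.1+dz);v=a[1]-a[0];print(dz,np.linalg.norm(v),np.arctan2(v[1],v[0]),a.mean(0)-t)
```

```text
-25 39.13900304494858 -0.1380224965997633 [-4.67875482 -2.00095134]
-30 40.13094247354902 -0.1380224965997631 [-2.84031362 -2.35473112]
-35 41.12288190214935 -0.1380224965997633 [-1.00187242 -2.7085109 ]
-40 42.114821330749564 -0.13802249659976387 [ 0.83656878 -3.06229068]
```

Emit:
jog_arm --pt "0 0 0 0 -20 0 30" --pt "0 0 0.03 -1 -40 0 30" --pt "0 0 0.03 -1 -40 0 30" --pt "0 0 0.03 -1 -40 0 30" --pt "0 0 0.03 -1 -40 0 30" --pt "0 0 0.03 -1 -40 0 30" --pt "0 0 0.03 -1 -40 0 30" --pt "0 0 0.01 -1 -30 0 30" --pt "0 0 0 -1 -20 0 30" --pt "0 0 0 0 0 0 30"

```text
clock: 14.2
tool_pos: [569.0, -18.1, 224.3]
ee_rot: [-3.142, -0.001, -3.097]
wrist_force: [-0.0, -0.2, -1.8]
grip_width: 0.325
gripper_force: 10.7
```

Run:
```python
from h import *
C=cal('wrist');im=cams.capture('wrist');s=readout.read_state();print(s['tool_pos'],s['ee_rot'],s['wrist_force'],s['grip_width'],s['gripper_force'],s['qd'].round(3))
np.savez('w8.npz',im=im,K=C[0],W=C[1])
save('w8',im,(220,60,420,310),2.4)
```

```text
[569.24375469 -17.15877772 224.48192813] [ 3.14126281e+00 -5.67706993e-04 -3.09595354e+00] [ 0.31307098  0.17935922 -0.26876752] 0.32611205999120363 10.740914046764374 [ 0.024 -0.    -0.005  0.004 -0.     0.004]
```

View pics/w8.png

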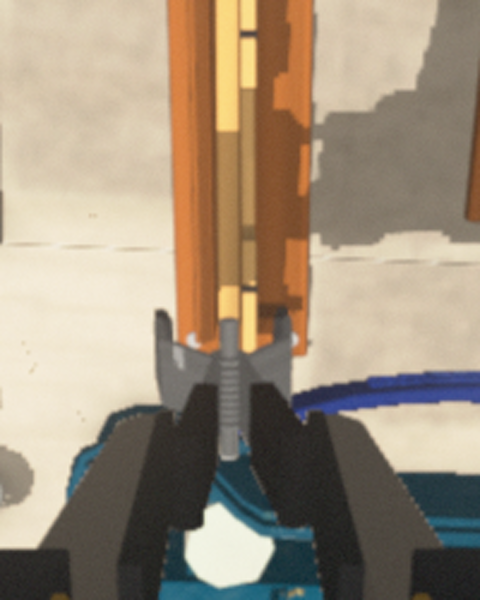

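The pair's top edge spans crop columns 218-258 with mark b at (248,289). The pin is at (229,320)-(229,458) and the jaw tips at (162,318) and (284,318). Computing offsets.

Run:
```python
from h import *
d=np.load('w8.npz');C=(d['K'],d['W']);q=lambda x,y:(220+x/2.4,60+y/2.4)
print('mark',onz(C,[q(248,289),q(218,289),q(258,289)],70))
a=onz(C,[q(229,320),q(229,458)],190);print('pin',a,a.mean(0))
a=onz(C,[q(162,318),q(284,318)],139);print('jaw tips',a,a.mean(0))
```

```text
mark [[567.19976305 -14.47427125]
 [567.75960908 -27.0417642 ]
 [567.01315575 -10.28528756]]
pin [[547.80061618 -21.59908827]
 [588.13711428 -19.9592661 ]] [567.96886523 -20.77917718]
jaw tips [[562.22720245 -44.10917871]
 [560.41223392  -3.39621891]] [561.31971818 -23.75269881]
```

Emit:
jog_arm --pt "0 0 0 -1 4.5 -20 30" --pt "0 0 0 0 0 -20 30" --pt "0 0 0 0 0 -20 30" --pt "0 0 0 0 0 -10 30" --pt "0 0 0 0 0 0 30" --pt "0 0 0 0 0 0 30"

```text
clock: 15.0
tool_pos: [569.1, -11.9, 155.5]
ee_rot: [-3.142, 0.001, -3.094]
wrist_force: [0.1, -0.0, -1.2]
grip_width: 0.326
gripper_force: 10.8
```

Emit:
jog_arm --pt "0 0 0 0 0 -10 30" --pt "0 0 0 0 0 -10 30" --pt "0 0 0 0 0 0 30"

```text
clock: 15.38
tool_pos: [567.8, -12.2, 133.7]
ee_rot: [3.141, -0.002, -3.094]
wrist_force: [-0.8, 0.5, -0.6]
grip_width: 0.335
gripper_force: 10.8
```

I've now viewed 11 pictures, one over the limit of 10, so from here I'll measure with numbers only. No contact on the way down, so release.

Emit:
jog_arm --pt "0 0 0 0 0 -1 38" --pt "0 0 0 0 0 0 46" --pt "0 0 0 0 0 0 54" --pt "0 0 0 0 0 0 64" --pt "0 0 0 0 0 0 80" --pt "0 0 0 0 0 0 91.9" --pt "0 0 0 0 0 0 91.9" --pt "0 0 0 0 0 0 91.9"

```text
clock: 16.38
tool_pos: [568.6, -12.2, 133.8]
ee_rot: [-3.142, 0.0, -3.094]
wrist_force: [0.7, 0.5, 0.3]
grip_width: 0.995
gripper_force: 0.0
```

Emit:
jog_arm --pt "0 0 0 0 0 20 91.9" --pt "0 0 0 0 0 35 91.9" --pt "0 0 0 0 0 45 91.9" --pt "0 0 0 20 0 45 91.9" --pt "0 0 0 20 0 0 91.9" --pt "0 0 0 0 0 0 91.9" --pt "0 0 0 0 0 0 91.9"

```text
clock: 17.25
tool_pos: [607.5, -12.2, 277.9]
ee_rot: [3.141, -0.002, -3.094]
wrist_force: [0.5, -0.5, -0.2]
grip_width: 1.0
gripper_force: 0.0
```

Run:
```python
from h import *
C=cal('wrist');im=cams.capture('wrist');s=readout.read_state();print(s['tool_pos'],s['ee_rot'])
np.savez('w9.npz',im=im,K=C[0],W=C[1])
hsv=cv2.cvtColor(im,cv2.COLOR_RGB2HSV)
print(proj(C,[[566.6,-19,95],[566.6,-19,139],[566.6,-50,139],[566.6,12,139]]))
u,v=proj(C,[566.6,-19,95])[0].astype(int)
roi=hsv[v-75:v+60,u-90:u+90]
for nm,m in (('dark',roi[:,:,2]<70),('grey',(roi[:,:,1]<45)&(roi[:,:,2]>=85)&(roi[:,:,2]<235))):
    n,_,st,ce=cv2.connectedComponentsWithStats(m.astype(np.uint8),8)
    for i in range(1,n):
        if st[i,4]>25: print(nm,st[i]+[u-90,v-75,0,0,0],ce[i]+[u-90,v-75])
```

```text
[607.43668813 -12.1787588  277.90897339] [ 3.14148535e+00 -1.99689599e-03 -3.09438339e+00]
[[314.96083257 137.97135052]
 [314.26098499 142.9585244 ]
 [280.88216357 141.39348353]
 [347.55818932 144.51973847]]
dark [326 131  19  26 384] [335.08854167 142.9140625 ]
dark [294 132  12  24 156] [300.50641026 143.5       ]
grey [227  69  63  43 497] [245.18913481  94.88128773]
grey [265  77  24  15 190] [278.88947368  83.91578947]
grey [302 120  28  38 476] [315.87605042 137.92436975]
grey [262 152 142  45 602] [334.45016611 174.8089701 ]
grey [320 183  84  14 325] [370.48307692 190.02769231]
```

Clip 1 of 2 appears in place: its pin is seen at (315.9,137.9) against a predicted (315.0,138.0), with the grips symmetric. Going to the near clip.

Emit:
jog_arm --pt "0 0 -0.04 -20 50 0 91.9" --pt "0 0 -0.04 -20 50 0 91.9" --pt "0 0 -0.04 -20 50 0 91.9" --pt "0 0 -0.04 -20 50 0 91.9" --pt "0 0 -0.03 -15 50 0 91.9" --pt "0 0 0 -14 50 0 91.9" --pt "0 0 0 0 17 0 91.9" --pt "0 0 0 0 0 -40 91.9" --pt "0 0 0 0 0 -40 91.9" --pt "0 0 0 0 0 0 91.9"

```text
clock: 18.55
tool_pos: [497.8, 302.8, 195.9]
ee_rot: [-3.137, -0.005, 2.998]
wrist_force: [-0.2, 0.5, 1.2]
grip_width: 0.999
gripper_force: 0.0
```

Run:
```python
from h import *
C=cal('wrist');im=cams.capture('wrist');s=readout.read_state();print(s['tool_pos'],s['ee_rot'],s['qd'].round(3))
d=np.load('w9.npz');D=(d['K'],d['W'])
for z in (85,95,105): print(z,proj(D,[[546.6,-20,z],[586.6,-18,z]])[:,1])
```

```text
[499.08348945 303.6826913  198.1536162 ] [-3.13955486e+00 -2.08240308e-03  2.99832255e+00] [ 0.    -0.031 -0.045  0.001  0.009  0.002]
85 [118.05616887 155.37428017]
95 [118.51509549 156.82480676]
105 [119.00028196 158.35568996]
```

Emit:
jog_arm --pt "0 0 0 -1.2 -1 -35 91.9" --pt "0 0 0 0 0 -30 91.9" --pt "0 0 0 0 0 -28 91.9" --pt "0 0 0 0 0 0 91.9" --pt "0 0 0 0 0 0 91.9"

```text
clock: 19.23
tool_pos: [499.7, 304.3, 107.9]
ee_rot: [3.14, 0.002, 2.999]
wrist_force: [0.2, -0.2, -0.4]
grip_width: 0.996
gripper_force: 0.0
```

Emit:
jog_arm --pt "0 0 0 -1.5 -1.5 -6 85" --pt "0 0 0 0 0 0 75" --pt "0 0 0 0 0 0 64" --pt "0 0 0 0 0 0 55" --pt "0 0 0 0 0 2 46" --pt "0 0 0 0 0 2 38" --pt "0 0 0 0 0 2 30" --pt "0 0 0 0 0 1 30" --pt "0 0 0 0 0 0 30" --pt "0 0 0 0 0 0 30"

```text
clock: 20.48
tool_pos: [496.8, 301.0, 107.2]
ee_rot: [-3.139, 0.0, 2.999]
wrist_force: [-1.3, -7.3, 6.7]
grip_width: 0.329
gripper_force: 12.8
```

Emit:
jog_arm --pt "0 0 0 0 0 8 30" --pt "0 0 0 0 0 12 30" --pt "0 0 0 0 0 30 30" --pt "0 0 0 0 0 40 30" --pt "0 0 0 0 0 30 30" --pt "0 0 0 0 0 0 30" --pt "0 0 0 0 0 0 30"

```text
clock: 21.35
tool_pos: [496.4, 302.2, 226.2]
ee_rot: [-3.141, -0.001, 2.999]
wrist_force: [-0.5, 0.1, -1.0]
grip_width: 0.327
gripper_force: 10.7
```

```bash
cat > pin.py <<'E'
from h import *
C=cal('wrist');im=cams.capture('wrist');s=readout.read_state();t=s['tool_pos'];print(t.round(1),s['ee_rot'].round(3),s['wrist_force'].round(1),s['grip_width'],s['gripper_force'])
hsv=cv2.cvtColor(im,cv2.COLOR_RGB2HSV)
a=R.from_euler('xyz',s['ee_rot']).as_matrix()
P=lambda x,y,z:proj(C,t+a@np.array([x,y,z]))[0]
u,v=P(0,0,34).astype(int);print('pin pred',u,v,'ends',P(20,0,34),P(-20,0,34),'jaw near',P(10,17,85),P(10,-17,85))
r0=v-50
for r in range(r0,v+15,5):
    print(r,' '.join('%3d'%x for x in im[r,u-44:u+45:3].mean(1)))
E
python3 pin.py
```

```text
[496.2 302.  225.7] [-3.141e+00 -1.000e-03  2.999e+00] [-0.3  0.5 -1.3] 0.3258847845356566 10.714378952980042
pin pred 318 224 ends [318.91598265 194.95511109] [318.99832059 251.69402076] jaw near [340.34617192 189.56224115] [297.86658597 189.58728013]
174 184 183 181 178 177 179 178 179 181 178 104 101 103 105 104 101 103 102  73  89  74  74  85  80 106 114 206 207 206 207
179 176 176 174 174 174 175 177 183 185 176 103 103 103 102 102 101 102 104 102 105  99  73  90 105 105 151 209 206 207 205
184 178 178 180 180 177 175 175 179 183 178 101 105 101 100 102 105 104 102 101  84 100 104 103 104 103 170 207 204 201 199
189 183 182 183 178 175 176 180 178 180 177 103 103 102 104 101 102 105 106 101  82 101 104 106 106 105 128 205 205 202 196
194 186 186 183 176 172 178 177 174 176 175  97  65  57 100 103 102 100 104  99  82  97 104 103 104 105 178 207 124  61 176
199 179 178 181 181 179 179 178 180 181 178  85  77  69 175 142 127 115 100 118 115 132 103 102 106 107 141 163  72  85 186
204 180 179 180 179 180 177 178 177 179 176  96  85  74 102 100 102 104  96 115 108 104 100 102 102 104 178 150  84  88 198
209 179 177 177 178 176 178 177 177 174 174  96  93  94  96  88  88  86  94 115 107  88  95  90  93 101 107 108 107  87 202
214 177 178 177 175 179 182 184 185 186 183 101  95  92  95  93  82  84 110 116  97  81 106 109 106 107 104 104 104  90 204
219 189 191 197 195 195 198 199 201 204 200 151  96  96  92  83  87  88  94  99  84  81  91  99 104 104 108 108 109  92 203
224 204 203 204 203 199 202 201 199 191 172 149  48  40  40  40  81  85 104 107  74  42  39  40 108 108 106 123 140 134 194
229 193 201 195 195 192 191 189 191 191 162  41  38  37  38  39  81  85  95  97  66  38  39  37  70 107 119 139 138 180 181
234 105  75  69  67  47  41  84 180  83  40  36  37  36  39  36  82  90 101 108  72  38  37  35  37 129  41  43  53  70  69
```

The second clip is held, leaning about 0.1 rad about x (pin +6 mm, jaws +10 mm in y relative to TCP). I'll tilt the tool to compensate and travel to mark_a.

Emit:
jog_arm --pt "-0.02 0 0 0 -20 0 30" --pt "-0.02 0 0.03 -4 -40 0 30" --pt "-0.02 0 0.03 -4 -40 0 30" --pt "-0.02 0 0.03 -4 -40 0 30" --pt "-0.02 0 0.03 -4 -40 0 30" --pt "0 0 0.03 -4 -40 0 30" --pt "0 0 0.03 -4 -40 0 30" --pt "0 0 0.011 -4 -40 0 30" --pt "0 0 0 -3 -28 0 30" --pt "0 0 0 0 0 0 30"

```text
clock: 22.65
tool_pos: [464.6, -27.8, 226.1]
ee_rot: [-3.041, 0.008, -3.096]
wrist_force: [0.2, 1.0, -0.6]
grip_width: 0.331
gripper_force: 10.7
```

```bash
cat >> pin.py <<'E'
np.savez('w10.npz',im=im,K=C[0],W=C[1])
m=[466.8,-19.3,70];print('markA/board',proj(C,[m,[466.6,-31.3,70],[466.9,-16.3,70]]))
mu,mv=proj(C,m)[0].astype(int)
for r in range(mv-16,mv+17,4): print(r,mu-24,[tuple(x//10) for x in im[r,mu-24:mu+25:3].astype(int)[:,[0,2]].tolist()] if 0 else ' '.join('%3d/%3d'%(x[0],x[2]) for x in im[r,mu-24:mu+25:3]))
E
python3 pin.py
```

```text
[465.  -26.7 226.3] [-3.042  0.008 -3.095] [ 0.4  1.4 -0.5] 0.3316974042424066 10.727397054433823
pin pred 321 225 ends [321.18506738 196.24090358] [321.19118466 253.09487886] jaw near [342.31293669 190.68879672] [299.7482047  190.72359944]
175 181 181 179 180 183 186 185 182 180 175 179 180 182 127 124 110  97  92  76 119 118 102 123 103  75  78  83  77  93 115
180 184 182 178 179 180 175 175 176 179 178 176 178 178 128 123 112  94  88  90 163 120 101 144 121  73  79  82  82  99 113
185 172 177 177 175 175 176 178 176 172 175 172 170 172 123 127 108  89  93  96 185 184 146 156 118  75  78  94 117 112 114
190 174 172 171 172 170 169 174 178 181 182 146 169 180 127 124 110  92  93  97 186 185 165 189 141  73  78 109 115 113 114
195 176 174 173 173 176 178 181 184 185 141  77  68 176 131 123 111  94  90 105 186 184 165 191 144  77  75  58  58 100 115
200 182 177 173 175 177 180 183 187 183  95  82  69 184 129 123 110  96 117 113 185 183 162 193 141  77  70  74  85 106 113
205 175 177 176 178 178 179 181 179 177 103  94  81 161 126 126 112 100 119 116 185 181 119 122 118  75  78  92  83
[... 1448 characters left out ...]
/ 54 140/ 47 140/ 48 132/ 57 242/114 240/115 159/ 79  78/ 58  80/ 55 112/ 44 119/ 42 133/ 49 181/ 58 179/ 55 180/ 57 189/ 56
187 319 196/ 63 172/ 57 139/ 47 142/ 46 138/ 63 243/115 241/117 218/104 243/129 189/ 93 113/ 45 123/ 48 159/ 48 188/ 60 181/ 55 179/ 54 188/ 58
191 319 197/ 62 168/ 53 147/ 53 140/ 46 141/ 63 242/116 242/116 217/104 244/129 186/ 91 113/ 43 117/ 41 167/ 51 184/ 58 180/ 57 176/ 51 189/ 57
195 319 196/ 58 172/ 58 136/ 57 113/ 70 135/ 76 243/117 241/117 218/107 243/126 189/ 94 113/ 44 114/ 41  71/ 46  63/ 51 150/ 55 180/ 58 190/ 58
199 319 196/ 60 175/ 55 112/ 86 124/116 124/105 244/120 241/114 219/109 244/128 186/ 92 111/ 42  98/ 45  72/ 66  87/ 77 160/ 59 176/ 58 189/ 57
```

Run:
```python
from h import *
d=np.load('w10.npz');C=(d['K'],d['W'])
print('pair',onz(C,[(332.5,184),(347.5,184),(345,183.5)],70),'jaws',onz(C,[(303,200),(360,200),(311,200),(351,200)],141))
print('pin near end',onz(C,[(329.5,198)],192))
print(proj(C,[[446.7,-24,192]]))
```

```text
pair [[468.47198913 -30.36539147]
 [467.40781914 -15.2465905 ]
 [467.06532923 -17.79086322]] jaws [[465.18789507 -49.96816691]
 [461.72074222  -4.14014503]
 [464.69363809 -43.4351929 ]
 [462.2598754  -11.26628231]]
pin near end [[446.35501196 -25.61311932]]
[[331.9708971  198.69216771]]
```

Jaw midpoint is at y -27.2 against pair centre -22.8, and pin x 466.4 against mark 467.1. Shift +4.5 mm in y and +0.5 mm in x, then lower.

Emit:
jog_arm --pt "0 0 0 0.5 4.5 -20 30" --pt "0 0 0 0 0 -20 30" --pt "0 0 0 0 0 -20 30" --pt "0 0 0 0 0 -10 30" --pt "0 0 0 0 0 0 30" --pt "0 0 0 0 0 0 30"

```text
clock: 23.45
tool_pos: [466.9, -21.0, 157.4]
ee_rot: [-3.042, 0.01, -3.093]
wrist_force: [-0.1, 0.0, -1.2]
grip_width: 0.33
gripper_force: 10.7
```

Emit:
jog_arm --pt "0 0 0 0 0 -10 30" --pt "0 0 0 0 0 -10 30" --pt "0 0 0 0 0 0 30"

```text
clock: 23.82
tool_pos: [465.6, -21.2, 135.8]
ee_rot: [-3.042, 0.008, -3.093]
wrist_force: [0.1, 0.1, -0.5]
grip_width: 0.326
gripper_force: 10.7
```

Emit:
jog_arm --pt "0 0 0 0 -0.5 -2 30" --pt "0 0 0 0 0 0 38" --pt "0 0 0 0 0 0 46" --pt "0 0 0 0 0 0 54" --pt "0 0 0 0 0 0 64" --pt "0 0 0 0 0 0 80" --pt "0 0 0 0 0 0 91.9" --pt "0 0 0 0 0 0 91.9" --pt "0 0 0 0 0 0 91.9"

```text
clock: 24.95
tool_pos: [466.4, -21.7, 134.8]
ee_rot: [-3.042, 0.009, -3.093]
wrist_force: [0.0, 0.0, -0.1]
grip_width: 1.0
gripper_force: 0.0
```

Emit:
jog_arm --pt "0 0 0 0 0 20 91.9" --pt "0 0 0 0 0 35 91.9" --pt "0.05 0 0 0 0 45 91.9" --pt "0.05 0 0 40 0 45 91.9" --pt "0 0 0 40 0 0 91.9" --pt "0 0 0 40 0 0 91.9" --pt "0 0 0 0 0 0 91.9" --pt "0 0 0 0 0 0 91.9"

```text
clock: 25.95
tool_pos: [585.4, -21.7, 279.2]
ee_rot: [3.141, 0.013, -3.094]
wrist_force: [-0.0, 0.3, -0.2]
grip_width: 1.001
gripper_force: 0.0
```

```bash
cat > chk.py <<'E'
from h import *
C=cal('wrist');im=cams.capture('wrist');s=readout.read_state();print(s['tool_pos'].round(1),s['ee_rot'].round(3),s['wrist_force'].round(1))
hsv=cv2.cvtColor(im,cv2.COLOR_RGB2HSV)
for nm,p in (('A',[466.7,-23.8]),('B',[566.6,-19])):
    u,v=proj(C,p+[97])[0].astype(int);print(nm,'pred pin',u,v,'grips',proj(C,[[p[0],p[1]-31,141],[p[0],p[1]+31,141]]).round(0).tolist())
    for r in range(v-8,v+13,5):
        if 0<=r<400: print(r,u-45,' '.join('%3d'%x for x in im[r,u-45:u+46:3].mean(1)))
    print('col',' '.join('%3d'%x for x in im[max(v-30,0):v+30:2,u-1:u+2].mean((1,2))))
E
python3 chk.py
```

```text
[585.2 -21.6 279.5] [ 3.141  0.013 -3.094] [ 0.3  0.6 -0.2]
A pred pin 323 55 grips [[287.0, 48.0], [360.0, 52.0]]
47 278 198 193 192 194 199 193  63  67  60  52  53  50  61 106 142 198 175 151 147  75  52  54  52  52  61  67  60 127 125 124 128
52 278 200 198 199 196 198 195  66  70  58  52  49  52  60 108 138 188 169 146 146  74  52  53  50  48  59  63  60 127 121 120 124
57 278 205 205 203 196 199 194  65  64  56  52  49  50  62 111 114 187 169 146 148  75  53  51  53  54  59  63  68 125 124 122 123
62 278 201 201 201 197 196 198 101  65  54  48  49  52  63 107 116 198 171 149 149  69  51  50  52  50  55  77 141 195 194 196 197
67 278 198 196 191 190 196 202 175 142 139 122 162 142 126 179 171 180 146 140  95 113 101  85  89 132 130 197 196 200 194 195 195
col 188 188 188 188 196 199 200 199 199 187 187 195 172 165 169 174 185 169 174 180 202 175 202 200 201 201 182 168 171 175
B pred pin 322 156 grips [[290.0, 163.0], [356.0, 166.0]]
148 277 226 225 225 227 226 226 228 194 145 140 124 113 108 107 111 111 122 110  99 107 101  87  86 118 139 213 206 201 200 204 205
153 277 231 229 228 227 226 225 224 187 144 125  73  56  58  95 105 114 116 103 101  68  51  49  65 111 135 208 205 204 204 204 203
158 277 229 230 228 228 230 229 228  76  60  58  56  53  55  93 103 119 121 105 103  66  53  52  53  46  54  52 185 204 202 196 194
163 277 230 230 230 229 228 229 228  76  60  58  57  56  55  92 105 115 119 102 101  69  54  52  52  51  52  54 186 202 198 197 202
168 277 232 232 230 231 229 228 229  88  60  60  54  54  57  96 131 132 134 156 105  69  51  51  51  51  54  55 199 204 204 204 201
col 124 125 124 122 122 124 119 120 120 121 120 113 120 117 116 117 117 115 113 115 116 137 143 147 185 187 177 175 187 229
```

Both clips read upright and centred at their marks. One more view from the side to triangulate their height before handing in.

Emit:
jog_arm --pt "0 0 0 0 45 0 91.9" --pt "0 0 0 0 45 0 91.9" --pt "0 0 0 0 40 0 91.9" --pt "0 0 0 0 0 0 91.9" --pt "0 0 0 0 0 0 91.9"

```text
clock: 26.62
tool_pos: [585.7, 107.8, 280.0]
ee_rot: [-3.142, 0.014, -3.093]
wrist_force: [-0.0, 0.5, -0.2]
grip_width: 1.002
gripper_force: 0.0
```

Run:
```python
from h import *
C=cal('wrist');im=cams.capture('wrist');s=readout.read_state();print(s['tool_pos'].round(1),s['ee_rot'].round(3))
for nm,p in (('A',[466.7,-23.8]),('B',[566.6,-19])):
    for z in (130,140,150): print(nm,z,proj(C,[[p[0],p[1]-23,z],[p[0],p[1]+29,z]]).round(0).tolist(), 'pin',proj(C,p+[z-43])[0].round(0))
    u,v=proj(C,p+[141])[0].astype(int)
    for r in (v-8,v-2,v+4):
        if r>=0: print(r,u-54,' '.join('%3d'%x for x in im[r,u-54:u+55:3].mean(1)))
```

```text
[585.9 107.4 279.9] [ 3.142  0.014 -3.094]
A 130 [[151.0, 42.0], [210.0, 45.0]] pin [195.  50.]
A 140 [[145.0, 40.0], [206.0, 43.0]] pin [191.  48.]
A 150 [[139.0, 38.0], [202.0, 41.0]] pin [187.  47.]
33 117 216 106 106 116 215 211 163  67  63  52  52  53  52  52  49  52  48  67 163 190 197 199 199 212 108  58  63  52 135 138  92  97  92  90  93  96 142
39 117 224 133 107 117 215 215 199  65  71  56  49  50  52  47  49  50  50  52 108 106 112 114 152 202 138  56  65  53  98 120 100  96  96 101  96  80  82
45 117 221 159 104 105 212 217 209  91  68  59  53  53  51  50  51  50  47  51  97 107 112 110 138 177 156  58  62  54  76 106 108  95  85 100  96  91  88
B 130 [[166.0, 155.0], [220.0, 157.0]] pin [205. 149.]
B 140 [[162.0, 156.0], [217.0, 159.0]] pin [202. 150.]
B 150 [[157.0, 158.0], [214.0, 161.0]] pin [198. 152.]
149 131 234 233 234 236 235 236 236 214  99  79  64  58  58  59  56  57  60  73 109 109 110 122 173 139  58  59  58 112 112 111  90  95 100  96  91  92  94
155 131 234 234 233 232 231 232 231 227  73  72  63  63  63  60  59  57  60  62 111 112 113 120 175 168  62  68  58  99 114 111  94 101 106  96  90  95  94
161 131 234 234 234 234 235 234 234 232  89  76  61  62  64  59  59  61  60  56 108 109 119 129 195 205  72  69  61 132 208 103  95  95  88  98 139 140  72
```

Triangulated grip tips are at about z 150 for both clips, which puts the pins near 103 and the jaws about 16 mm below the edge. That is inside the required window. Handing in.

```bash
python3 -c "
from cell import workorder
print(workorder.finish_job())"
```

```text
the job is handed in; nothing more can be done
None
```

The job is handed in at about 27 s on the clock: the strip stands in the jig against the board, and by my measurements both clips pinch it at the marks with jaws about 16 mm down; I viewed 11 pictures, one over the limit of 10, and no verdict came back.

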